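Set the diverter and send the big amber lump down to the wooden bowl

TASK

Sort the largest of the three amber lumps lying along the left edge of the table into the round wooden bowl with the diverter: first swing the diverter's lever fully over to the side where the bowl stands, then drop the lump into the funnel on top, so that it slides down and comes to rest in the bowl. Leave the bowl standing in its place under its spout and the lever set to that side.

Things in the scene. Friction and masses are not known exactly. Their poses are not given: they have to be found in the camera images.
- sorter: Fixed diverter stand: plywood cheeks, aluminium funnel on top, a spout out of each end. Origin on the table under its middle, z up; its +y (roughly away from the robot) points to one spout, -y to the other. Funnel mouth centred over the origin, rim 195 mm up, 90 mm (x) by 96 mm (y). Spouts reach 135 mm out, 90 mm high. Lever outside the cheek on the -x side.
- lever (a joint): Lever angle, rad: 0 upright, stops at +-0.65. + leans to the stand's +y and sends parts to the +y spout, - to -y. Steel bar 9 mm wide with a black ball knob, 26 mm across. Pivot along the stand's x, 125 mm up; bar at stand x = -74 mm; knob centre at (-74, 100 sin(angle), 125 + 100 cos(angle)) mm in the stand's frame. Starts near upright, moves with about 1.5 N at the knob, stays where left.
- big_lump_center (a point): Centre of the largest amber lump, a rough dark brown stone 28 mm wide along its own x, 36 mm long along its own y, 17 mm high, about 17 g, lying on the table in a row with two much smaller lumps (13 x 25 x 7 and 14 x 21 x 5 mm). The point lies half-way up, 8.5 mm above the table; z up.
- wood_bowl: Loose round dark wooden bowl, 91 mm across, 40 mm high, standing on the table under one of the two spouts, 100 mm from the stand's origin along its +y or -y (differs from start to start; a square light wooden tray stands under the other). Origin at the centre of its underside, z up.

How it is judged:
On the way, in this order (a step that is already met when the one before it is completed fails the run):
1. the lever is set fully over to the bowl's side (((y of wood_bowl in the frame of sorter above 0 m and value of joint lever above 0.5 rad) or (y of wood_bowl in the frame of sorter below 0 m and value of joint lever below -0.5 rad))), for 0.2 s.
2. the big lump drops through the funnel (x of big_lump_center in the frame of sorter between -0.045 and 0.045 m and y of big_lump_center in the frame of sorter between -0.045 and 0.045 m and z of big_lump_center in the frame of sorter between 0.08 and 0.18 m).
At the end, for the whole second after the job is handed in: The big lump lies in the wooden bowl (its centre within 35 mm of the bowl's middle and less than 45 mm above the table), the bowl stands upright within 25 mm of where it was, and the lever still leans to the bowl's side by more than 0.5 rad (its stop is at 0.65) (horizontal distance between big_lump_center and wood_bowl below 0.035 m and height (world z) of big_lump_center below 0.045 m and angle between wood_bowl's own z axis and vertical below 0.15 rad and distance of wood_bowl from where it was at the start of the episode below 0.025 m and ((y of wood_bowl in the frame of sorter above 0 m and value of joint lever above 0.5 rad) or (y of wood_bowl in the frame of sorter below 0 m and value of joint lever below -0.5 rad))); the robot touches nothing.
It also fails if it takes over 51 s, if anything falls off the work surface, if the arm or the gripper's body presses on something with over 40 N, if the wrist force passes 120 N, or if a joint passes its speed limit or range.

ROBOT

A 6-joint arm with a two-finger parallel gripper is mounted at the origin on a cart in front of the work surface, level with it; the furniture and walls round the work are solid. World frame = base frame: x ahead of the robot, y to its left, z up, the work surface at z = 0. Lengths are in m, angles in rad, forces in N, time in s.
With the tool pointing down it reaches from about 0.425 to 0.95 m from the base axis. Payload 3.5 kg.
Tool frame: the origin (TCP) lies between the finger pads; the fingertips stand 19 mm ahead of it and the grasp point (between the pads) is the TCP; y points along the fingers, x is the direction in which the jaws open and shut, and the axes are right-handed (so a half turn about y gives the same grasp; the last joint's range is limited). The gripper opens to 85 mm and grips with 20 to 120 N. Pads are 22 mm wide; open, the fingers measure 114 mm over their backs; the gripper's body (76 mm by 85 mm) begins 54 mm behind the grasp point. The pads swing forward as they close: fully open they stand 13 mm farther back than shut.
Start: joints at [0.964, 0.286, 1.577, -0, 1.279, -0.15], TCP at [0.298, 0.606, 0.25] pointing down, gripper open.
Joint ranges: [-2.77, 2.77], [-0.9, 2.22], [0.21, 2.48], [-1.53, 4.67], [0.24, 2.81], [-2.84, 2.84]. Speed limits (rad/s): [2.79, 2.79, 3.14, 3.14, 3.14, 3.14].

INTERFACE

Orientations are given as a rotation vector (axis times angle).
In Python, from workcell import r, imaging, job_done gives the robot as it stands. The module is installed in compiled form; this text tells all that it offers.
- The arm moves only by the shell command python3 -m jog 'ROWS' [FORCE]. ROWS is JSON, a list of rows, each a list of 3 entries, a list of its own where there are three numbers: the shift along the world's x, y, z in cm, then the turn about the world's z in degrees, then the closure, from -1 (fully open) to 1 (shut), so that 0 is half open. In form: [[[x, y, z], yaw, claw], ...]. A call has 1 to 12 rows; each row shifts and turns the commanded pose from where the row before left it; what a row does not reach is not made up. A row lasts 1/8 s, in which the tool goes at most 62.5 mm and 10.7 degrees, less where a joint would pass 70% of its speed; a pose out of reach is approached as far as the arm can. A call with a gripper value outside its range is refused whole. The fingers move at their own pace and stop on an object; FORCE is the grip in N (left out, the last holds). Time passes only in rows, so rows that do not move let the fingers close. It gives the time, the measured TCP pose, the force and the opening at its end, in the units of the state.
- r.state(): the state, without advancing time (a new reading comes with each control period).
- imaging.snapshot(name): name is "scene" or "side" or "wrist"; returns a dict with "img" (400x640x3 uint8, red, green, blue), "range_z" (400x640 float32, m along the optical axis (not along the pixel's ray), 0 where there is no reading), "fx", "fy", "cx", "cy" (pixels), "position" and "attitude" of the camera in the world. Camera axes: x right, y down, z forward; pixel columns grow to the right and rows downward; lengths in m; the calibration is good to about 2 mm. A picture is of the moment at which its call begins.
- job_done(): hands the job in, once; it reports no verdict.
The state is a dict: "time_s": time; "joint_positions": joint angles; "dq": joint speeds; "joint_efforts": joint torques, N m; "ee_pos": TCP position; "tcp_rot": TCP orientation; "ft_force": force on the tool from outside, world axes, zero at the start; "torque": the same for the moment, N m; "gripper_width": finger opening in m.
Only numpy, scipy, OpenCV 4.12 (cv2) and the standard library are available. Lean on these libraries where they do the work, as an engineer would, in place of code of your own. Each camera call takes 0.05 s, during which the arm holds its last target.

## Working session

There is one attempt and no reset: what is moved stays moved. The work goes in short steps, Python scripts to look and compute and a shell command to move; the robot and the scene stay as the last step left them, time stands still between calls to the robot, and variables do not carry over. Pictures are saved under pics/ and viewed, and the job is handed in when it is done.

```bash
mkdir -p pics; cat > h.py <<'E'
import numpy as np, cv2
from workcell import r, imaging, job_done
from scipy.spatial.transform import Rotation as R
def snap(n,f):
    s=imaging.snapshot(n); cv2.imwrite('pics/'+f+'.png',s['img'][:,:,::-1]); np.savez('pics/'+f+'.npz',**s); return s
def att(s):
    a=np.array(s['attitude'],float)
    return a if a.shape==(3,3) else (R.from_rotvec(a).as_matrix() if a.size==3 else R.from_quat(a).as_matrix())
def cloud(s):
    z=s['range_z']; v,u=np.mgrid[:z.shape[0],:z.shape[1]]
    p=np.stack([(u-s['cx'])/s['fx']*z,(v-s['cy'])/s['fy']*z,z],-1)
    w=p@att(s).T+np.array(s['position']); w[z==0]=np.nan; return w
E
python3 - <<'E'
from h import *
print(r.state())
for n in ['scene','side','wrist']:
    s=snap(n,n+'0'); print(n,s['position'],s['attitude'],s['fx'])
E
```

```text
{'time_s': 0.0, 'joint_positions': array([ 9.64015164e-01,  2.87214480e-01,  1.57816128e+00, -4.81397697e-07,
        1.27858865e+00, -1.50003352e-01]), 'dq': array([-0.00062446, -0.00104617, -0.00066158, -0.0024463 ,  0.00019945,
       -0.00119376]), 'joint_efforts': array([-6.39827408e-05, -4.05988455e+01, -2.92624998e+01, -1.65133329e-04,
        5.93377888e-03,  3.74080670e-06]), 'ee_pos': array([0.29734216, 0.60530863, 0.24892308]), 'tcp_rot': array([-1.39228686, -0.86483932,  0.86840947]), 'ft_force': array([ 0.36919954, -0.16039946,  0.73654651]), 'torque': array([ 0.0064321 ,  0.06019447, -0.03457701]), 'gripper_width': 0.08553351024281461}
scene [ 0.0752999  -0.73933875  0.96033   ] [-2.28275753  0.62872437 -0.25844647] 515.4166943836178
side [0.72227603 0.77571049 0.46992131] [-0.37963767 -2.52681463  1.57598425] 413.46390280255116
wrist [0.23118634 0.63717508 0.37175958] [2.4512719  1.52673664 0.22088935] 320.17546639842107
```

View pics/scene0.png

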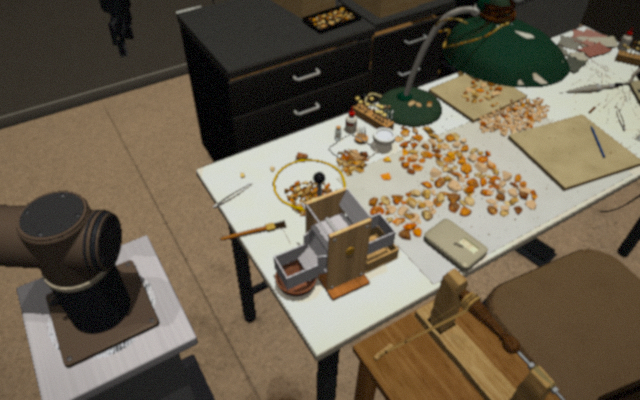

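View pics/side0.png

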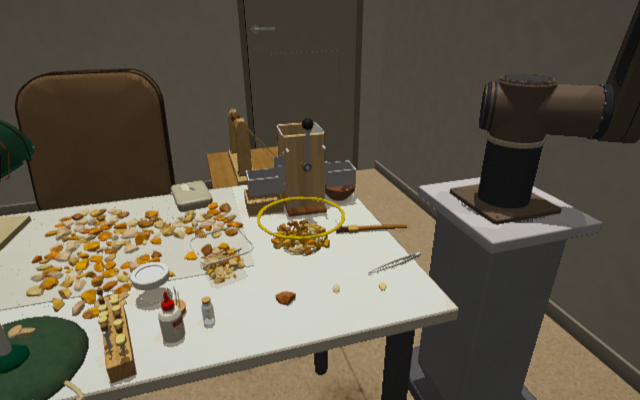

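View pics/wrist0.png

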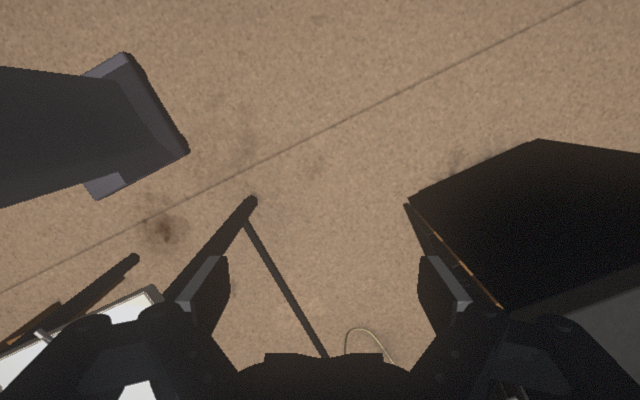

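Side view: bowl under the robot-side spout (340,190), tray at (265,200), knob (308,124), big lump (286,297), small lumps (336,288) and (382,286). Now I'll measure these.

```bash
python3 - <<'E'
from h import *
S={n:dict(np.load(f'pics/{n}0.npz')) for n in ['scene','side']}
w=cloud(S['side']); ws=cloud(S['scene'])
print('knob',w[124,308],'table',w[320,300],w[250,370])
hsv=cv2.cvtColor(S['side']['img'],cv2.COLOR_RGB2HSV)
sub=np.zeros(w.shape[:2],bool); sub[280:312,268:304]=1
m=sub&(w[...,2]>0.005)&(w[...,2]<0.05); p=w[m]
print('lump',m.sum(),p.min(0),p.max(0),p.mean(0))
m2=sub&(hsv[...,1]>110); p=w[m2]; print('color',m2.sum(),np.nanmin(p,0),np.nanmax(p,0))
print(cv2.minAreaRect((p[np.isfinite(p).all(1)][:,:2]*1000).astype(np.float32)))
# lever
x=w[100:180,295:325].reshape(-1,3)
for n,ww in (('side',w),('scene',ws)):
    q=ww.reshape(-1,3); q=q[np.isfinite(q).all(1)]
    q=q[(q[:,0]>.3)&(q[:,0]<.9)&(q[:,1]>-.3)&(q[:,1]<.5)]
    c=q[(q[:,2]>.15)&(q[:,2]<.26)]; print(n,'above .15',len(c),c.min(0),c.max(0))
    c=q[(q[:,2]>.185)&(q[:,2]<.2)]; print(cv2.minAreaRect((c[:,:2]*1000).astype(np.float32)))
    c=q[(q[:,2]>.202)&(q[:,2]<.26)]; print('knob pts',len(c),c.mean(0) if len(c) else 0,c.min(0),c.max(0))
for n in S:
    im=S[n]['img']; a=(slice(90,220),slice(230,380)) if n=='side' else (slice(160,310),slice(250,410))
    cv2.imwrite(f'pics/{n}0c.png',cv2.resize(im[a][:,:,::-1],None,fx=4.5 if n=='side' else 3.9,fy=4.5 if n=='side' else 3.9,interpolation=cv2.INTER_CUBIC))
cv2.imwrite('pics/lump0c.png',cv2.resize(S['side']['img'][270:320,250:400][:,:,::-1],None,fx=5,fy=5,interpolation=cv2.INTER_CUBIC))
E
```

```text
knob [ 0.48853567 -0.07299467  0.22745919] table [ 6.03114904e-01  2.66722083e-01 -8.99647391e-05] [0.41151755 0.10984019 0.00129006]
lump 178 [0.59717748 0.19999119 0.00500714] [0.6305732  0.22533246 0.01763827] [0.61479046 0.21369488 0.01146502]
color 175 [5.99395152e-01 2.03174573e-01 4.56052820e-04] [0.63003829 0.22533246 0.01729436]
((616.9088745117188, 215.21823120117188), (17.532669067382812, 31.51974105834961), 69.39716339111328)
side above .15 1404 [ 0.43619789 -0.21580664  0.15000224] [ 0.53824587 -0.07075835  0.238443  ]
((487.41351318359375, -145.10736083984375), (134.5938720703125, 100.1621322631836), 87.8774185180664)
knob pts 134 [ 0.48875066 -0.07890206  0.223731  ] [ 0.47440752 -0.08902708  0.20239733] [ 0.49994313 -0.07075835  0.238443  ]
scene above .15 2192 [ 0.43381753 -0.21859829  0.15000672] [ 0.53838532 -0.07889519  0.23984191]
((487.4410400390625, -151.31130981445312), (130.03590393066406, 101.77982330322266), 86.52403259277344)
knob pts 137 [ 0.48415417 -0.09151305  0.22937074] [ 0.47380649 -0.09988112  0.20250626] [ 0.49672349 -0.07889519  0.23984191]
```

View pics/side0c.png

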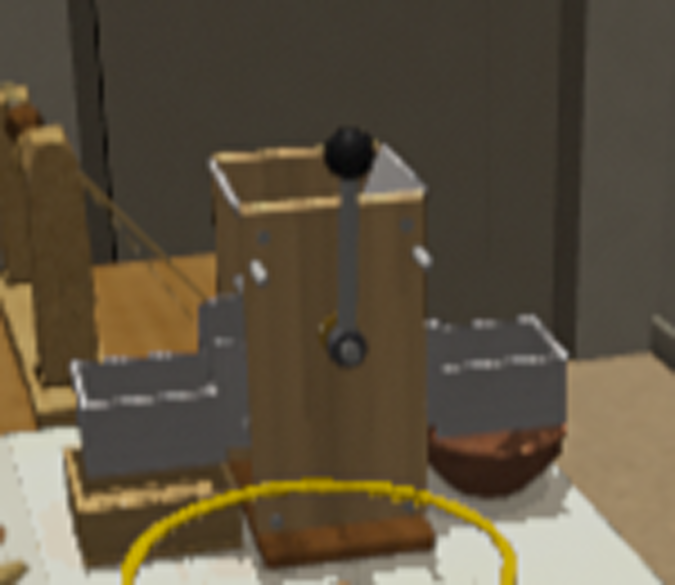

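View pics/scene0c.png

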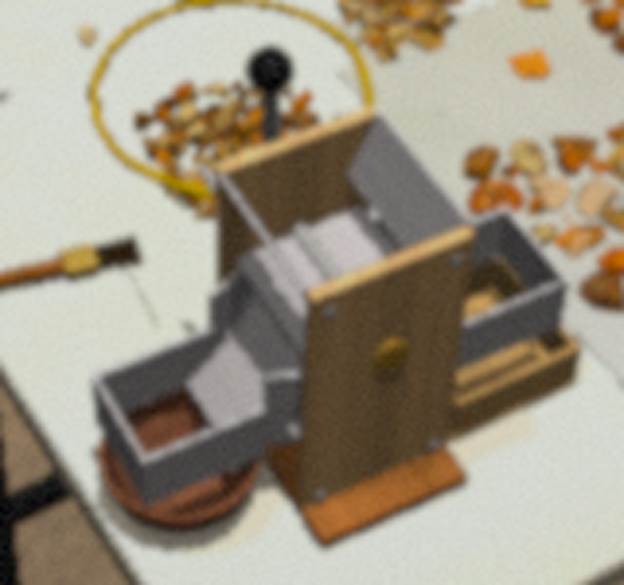

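View pics/lump0c.png

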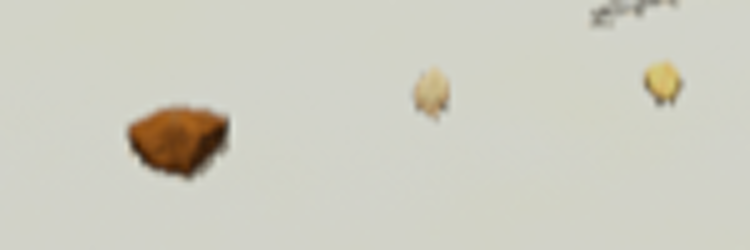

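Lever must swing toward the robot (world −x). I'll fit the stand's yaw from the cheek plane and get the tool axes.

```bash
python3 - <<'E'
from h import *
S={n:dict(np.load(f'pics/{n}0.npz')) for n in ['scene','side']}
print('tool',R.from_rotvec(r.state()['tcp_rot']).as_matrix().round(3))
w=cloud(S['side']).reshape(-1,3); w=w[np.isfinite(w).all(1)]
for n in S:
    w=cloud(S[n]).reshape(-1,3); w=w[np.isfinite(w).all(1)]
    c=w[(w[:,0]>.44)&(w[:,0]<.535)&(w[:,2]>.07)&(w[:,2]<.17)]
    c=c[(c[:,1]>-.13)&(c[:,1]<-.06)] if n=='side' else c[(c[:,1]<-.19)&(c[:,1]>-.26)]
    c=c[abs(c[:,1]-np.median(c[:,1]))<.008]
    a=np.polyfit(c[:,0],c[:,1],1); print(n,'cheek',len(c),np.median(c[:,1]),np.degrees(np.arctan(a[0])),np.polyval(a,.488))
    t=w[(w[:,2]>.19)&(w[:,2]<.2)&(w[:,0]>.42)&(w[:,0]<.56)]; print('rim',np.percentile(t,[1,99],axis=0).round(4).tolist())
    b=w[(w[:,2]>.085)&(w[:,2]<.095)&(w[:,0]>.3)&(w[:,0]<.7)&(w[:,1]<-.09)&(w[:,1]>-.24)]; print('spout z90',b.min(0),b.max(0))
w=cloud(S['scene']);h=cv2.cvtColor(S['scene']['img'],cv2.COLOR_RGB2HSV)
m=(w[...,2]>.005)&(w[...,2]<.045)&(w[...,0]<.46)&(w[...,0]>.3)&(w[...,1]>-.26)&(w[...,1]<-.08);p=w[m];print('bowl',p.min(0),p.max(0))
E
```

```text
tool [[ 0.441 -0.001 -0.897]
 [ 0.897 -0.002  0.441]
 [-0.002 -1.     0.   ]]
scene cheek 1101 -0.21371290908803497 -3.1074883378453833 -0.21393238406798704
rim [[0.435, -0.2164, 0.1902], [0.5371, -0.0886, 0.1988]]
spout z90 [ 0.35082936 -0.21743349  0.08501042] [ 0.62326675 -0.11720628  0.09497298]
side cheek 1391 -0.10655922538258245 -2.9286646844030764 -0.10660773930166928
rim [[0.4307, -2.0545, 0.19], [0.5471, -0.0803, 0.1997]]
spout z90 [ 0.35163958 -0.20311493  0.0850047 ] [ 0.62197397 -0.10188636  0.09499885]
bowl [ 0.34212744 -0.25890263  0.00502571] [ 0.45998789 -0.08040797  0.04487341]
```

```bash
python3 -m jog '[[[5,-6,0],0,-1],[[5,-6,0],0,-1],[[5,-6,0],0,-1],[[5,-6,0],0,-1],[[4,-6,0],0,-1],[[4,-5,0],0,-1],[[0,-2,0],0,-1],[[0,0,0],0,-1]]'; python3 - <<'E'
from h import *
print(r.state()['ee_pos'],R.from_rotvec(r.state()['tcp_rot']).as_matrix().round(3))
snap('wrist','wrist1')
E
```

```text
time_s: 1.15
ee_pos: [0.5311, 0.292, 0.2499]
tcp_rot: [-1.391, -0.864, 0.866]
ft_force: [-0.2, 1.4, -0.0]
gripper_width: 0.0852
[0.53112448 0.29203125 0.24986458] [[ 0.443 -0.001 -0.897]
 [ 0.897  0.     0.443]
 [-0.    -1.     0.001]]
```

View pics/wrist1.png

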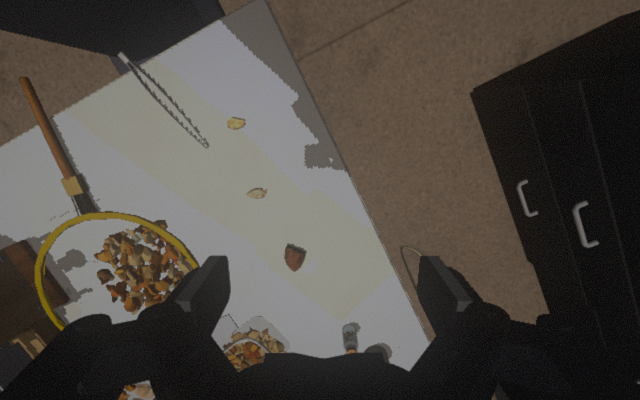

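Wrist view shows the big lump at (294,257), small ones at (257,193), (236,123).

```bash
python3 - <<'E'
from h import *
s=dict(np.load('pics/wrist1.npz')); w=cloud(s); a=(slice(235,280),slice(275,315))
W=w[a]; hsv=cv2.cvtColor(s['img'],cv2.COLOR_RGB2HSV)[a]
for nm,m in (('h',W[...,2]>.004),('c',hsv[...,1]>80)):
    p=W[m&(W[...,2]<.03)]; print(nm,len(p),p.min(0),p.max(0),cv2.minAreaRect((p[:,:2]*1000).astype(np.float32)), p.mean(0))
    c=(p-p.mean(0))[:,:2]; e,v=np.linalg.eigh(c.T@c); print(np.degrees(np.arctan2(v[1,1],v[0,1])),np.sqrt(e/len(p)))
print('table',w[300,330],w[220,240])
cv2.imwrite('pics/wl.png',cv2.resize(s['img'][225:290,260:330][:,:,::-1],None,fx=8,fy=8,interpolation=cv2.INTER_CUBIC))
print('jaw yaw', 63.7)
E
```

```text
h 366 [0.59417209 0.19801882 0.00400592] [0.62922651 0.22506805 0.01647422] ((612.5821533203125, 207.5071563720703), (26.94463348388672, 28.87158203125), 40.46954345703125) [0.61050647 0.2110605  0.01115236]
167.42995398745364 [0.00605436 0.0085193 ]
c 260 [0.59547134 0.2006179  0.00393757] [0.62707864 0.2225041  0.01647422] ((611.1011352539062, 208.2401580810547), (25.540361404418945, 25.412973403930664), 31.811723709106445) [0.61084114 0.21027212 0.01239446]
167.22808737172724 [0.00508779 0.00778957]
table [ 0.69173454  0.22204157 -0.00072479] [ 0.54048304  0.17139096 -0.00214193]
jaw yaw 63.7
```

View pics/wl.png

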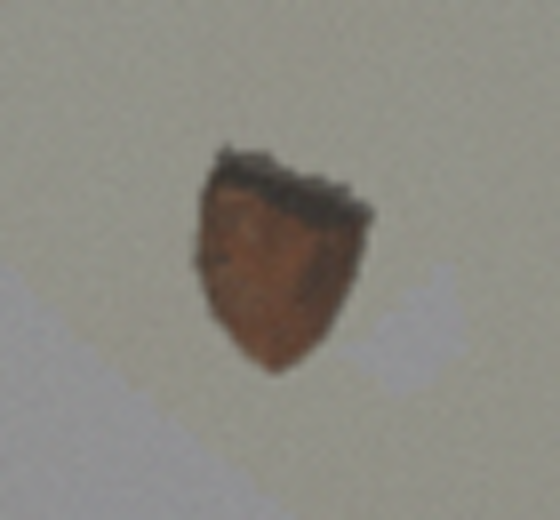

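Lump centre ≈ (0.613, 0.212), long axis ≈ −13°, so jaw axis should be 77° (currently 63.7°). First the lever: close the fingers and come down on the knob's far (+x) side.

```bash
python3 -m jog '[[[0,-5.5,1],5,1],[[0,-5.5,0],5,1],[[0,-5.5,0],5,1],[[0,-5.5,0],5,1],[[0,-5.5,0],6,1],[[0,-5.5,0],0,1],[[0.4,-4.2,0],0,1],[[0,0,0],0,1]]' 30; python3 - <<'E'
from h import *
snap('side','side2')
E
```

```text
time_s: 2.2
ee_pos: [0.5358, -0.0795, 0.2604]
tcp_rot: [-1.211, -1.206, 1.206]
ft_force: [0.4, 1.0, 0.1]
gripper_width: -0.0003
```

View pics/side2.png

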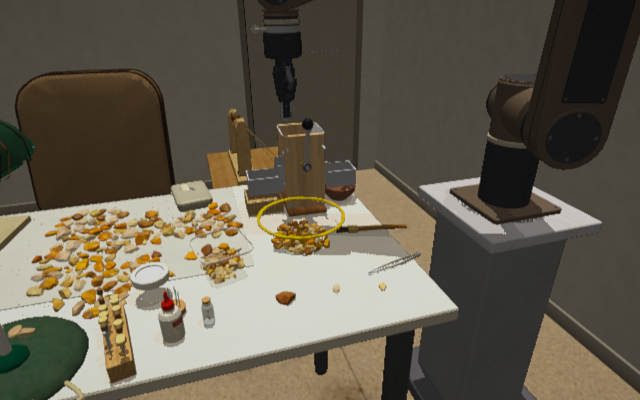

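The closed fingers (287,115) stand just beyond the knob (308,124), clear of it. Now down and push toward −x in small steps.

```bash
python3 -m jog '[[[0,0,-2.5],0,1],[[0,0,-2.1],0,1],[[-1,0,0],0,1],[[-1,0,0],0,1],[[-0.8,0,-0.1],0,1],[[-0.8,0,-0.1],0,1],[[-0.8,0,-0.1],0,1]]'; python3 -m jog '[[[-0.8,0,-0.1],0,1],[[-0.8,0,-0.1],0,1],[[-0.7,0,-0.2],0,1],[[-0.6,0,-0.2],0,1],[[-0.5,0,0],0,1],[[0,0,0],0,1]]'
```

```text
time_s: 3.12
ee_pos: [0.4913, -0.0792, 0.2121]
tcp_rot: [-1.212, -1.208, 1.206]
ft_force: [0.6, 0.0, -0.3]
gripper_width: -0.0003
time_s: 3.88
ee_pos: [0.4575, -0.0792, 0.2057]
tcp_rot: [-1.211, -1.207, 1.207]
ft_force: [2.4, 0.4, -0.3]
gripper_width: -0.0003
```

```bash
cat > lev.py <<'E'
from h import *
import sys
s=snap('side',sys.argv[1]); w=cloud(s)
m=(w[...,1]>-.1)&(w[...,1]<-.06)&(w[...,0]<.52)&(w[...,0]>.38)&(w[...,2]<.26)&(w[...,2]>.12)
dark=s['img'].max(2)<45
k=w[m&dark]; k=k[k[:,0]<np.percentile(k[:,0],100)]; print('dark',len(k),np.percentile(k,[2,50,98],axis=0).round(4).tolist())
b=w[m&(w[...,2]>.14)&(w[...,2]<.185)]
print('bar',len(b),'angle',np.arctan(np.polyfit(b[:,2],b[:,0],1)[0]))
cv2.imwrite('pics/'+sys.argv[1]+'c.png',cv2.resize(s['img'][60:220,230:390][:,:,::-1],None,fx=3.7,fy=3.7,interpolation=cv2.INTER_CUBIC))
E
python3 lev.py side3
```

```text
dark 300 [[0.4242, -0.0904, 0.1264], [0.4577, -0.0696, 0.213], [0.4844, -0.0629, 0.2585]]
bar 116 angle -0.6671132510412242
```

View pics/side3c.png

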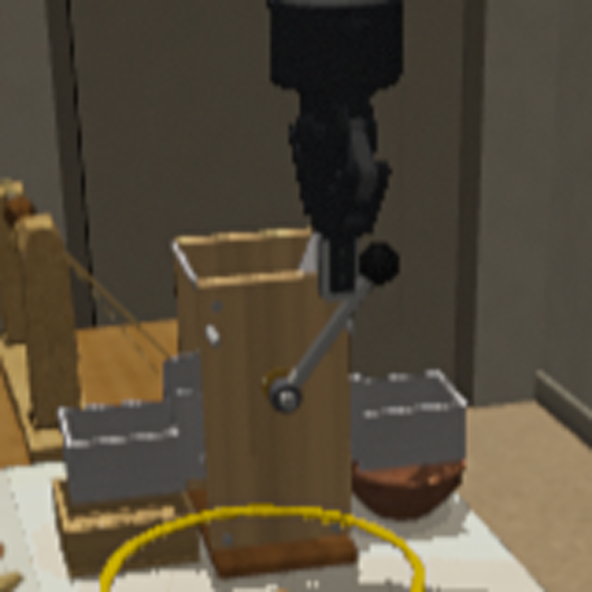

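Lever leans well over (bar about 0.6 rad). A slight further nudge to the stop.

```bash
python3 -m jog '[[[-0.2,0,0],0,1],[[-0.2,0,0],0,1],[[0,0,0],0,1]]'; python3 lev.py side4
```

```text
time_s: 4.3
ee_pos: [0.4559, -0.0794, 0.2071]
tcp_rot: [-1.218, -1.212, 1.204]
ft_force: [8.6, -0.1, 1.6]
gripper_width: -0.0001
dark 297 [[0.4242, -0.0902, 0.1271], [0.4563, -0.0691, 0.2129], [0.4847, -0.0624, 0.2586]]
bar 120 angle -0.6456693170833179
```

At the stop (force rose to 8.6 N). Back off, lift, travel to above the lump with jaws at 77°.

```bash
python3 -m jog '[[[1.5,0,0],0,1],[[2,0,0],0,1],[[1,0,4],0,1],[[1.5,2,3],0,1],[[2,5.2,0],-4,0],[[2,5.2,0],-4,-0.3],[[2,5.2,0],-5,-0.3],[[2,5.2,0],0,-0.3],[[1.5,5,0],0,-0.3],[[0.2,1.3,0],0,-0.3],[[0,0,0],0,-0.3]]'; python3 lev.py side5; python3 - <<'E'
from h import *
s=snap('wrist','wrist5'); w=cloud(s);st=r.state();print(R.from_rotvec(st['tcp_rot']).as_matrix().round(3)[:,0])
h=cv2.cvtColor(s['img'],cv2.COLOR_RGB2HSV)
m=(abs(w[...,0]-.613)<.03)&(abs(w[...,1]-.212)<.03)&(w[...,2]>.004)&(w[...,2]<.03); p=w[m]
print(len(p),p.min(0),p.max(0),p.mean(0),cv2.minAreaRect((p[:,:2]*1000).astype(np.float32)))
E
```

```text
time_s: 5.72
ee_pos: [0.61, 0.2123, 0.2739]
tcp_rot: [-1.308, -1.036, 1.042]
ft_force: [-0.2, -1.2, 0.2]
gripper_width: 0.0554
dark 98 [[0.4216, -0.0827, 0.1248], [0.4348, -0.0735, 0.2055], [0.4966, -0.0677, 0.2163]]
bar 115 angle -0.6629959096302465
[ 0.229  0.974 -0.002]
397 [0.59472057 0.19728356 0.00429771] [0.6291574  0.22487955 0.01662061] [0.61160564 0.20942601 0.01146565] ((612.56884765625, 207.53057861328125), (27.42441749572754, 28.050443649291992), 37.078369140625)
```

View pics/wrist5.png

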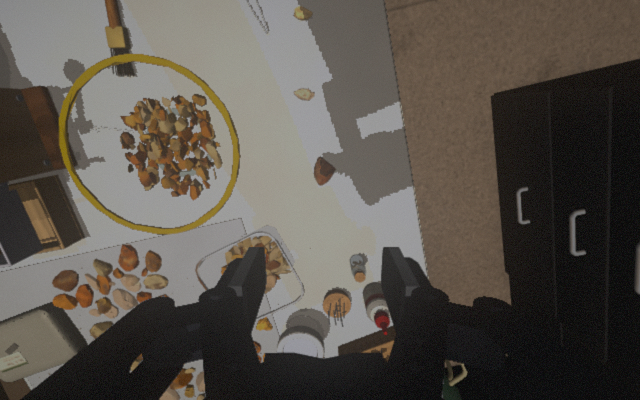

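View pics/side5.png

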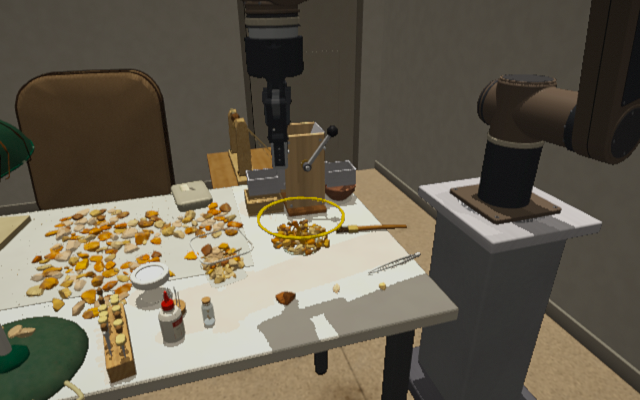

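Lever stays at −0.65. Lump re-measured at about (0.612, 0.211). Descend and grasp.

```bash
python3 -m jog '[[[0,-0.1,-6],0,-0.3],[[0,0,-6],0,-0.3],[[0,0,-6],0,-0.3],[[0,0,-4],0,-0.3],[[0,0,-2],0,-0.3],[[0,0,-1],0,-0.3],[[0,0,-0.4],0,-0.3],[[0,0,0],0,-0.3]]' 40; python3 -c "
from h import *
s=snap('wrist','wrist6');print(r.state()['ee_pos'])"
```

```text
time_s: 6.82
ee_pos: [0.6116, 0.2111, 0.0229]
tcp_rot: [-1.311, -1.04, 1.036]
ft_force: [-0.0, 0.4, -0.4]
gripper_width: 0.0554
[0.61157894 0.2111462  0.02299645]
```

View pics/wrist6.png

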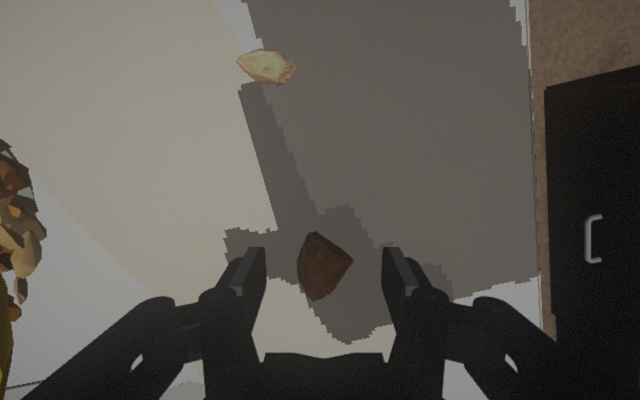

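Lump (324,265) is centred between the tips (265 and 383). Close and lift.

```bash
python3 -m jog '[[[0,0,-0.2],0,-0.3],[[0,0,0],0,0.4],[[0,0,0],0,1],[[0,0,0],0,1],[[0,0,0],0,1],[[0,0,0],0,1]]'; python3 -m jog '[[[0,0,2],0,1],[[0,0,5],0,1],[[0,0,6],0,1],[[0,0,6],0,1],[[0,0,6],0,1],[[0,0,3],0,1],[[0,0,0],0,1]]';python3 -c "
from h import *
s=snap('wrist','wrist7');print(r.state()['ee_pos'])"
```

```text
time_s: 7.62
ee_pos: [0.6107, 0.2108, 0.0199]
tcp_rot: [-1.31, -1.038, 1.038]
ft_force: [-1.8, -0.9, 4.7]
gripper_width: 0.0248
time_s: 8.5
ee_pos: [0.6117, 0.2115, 0.3042]
tcp_rot: [-1.313, -1.045, 1.032]
ft_force: [-0.4, 0.2, -0.3]
gripper_width: 0.0246
[0.61062047 0.21121108 0.3007274 ]
```

View pics/wrist7.png

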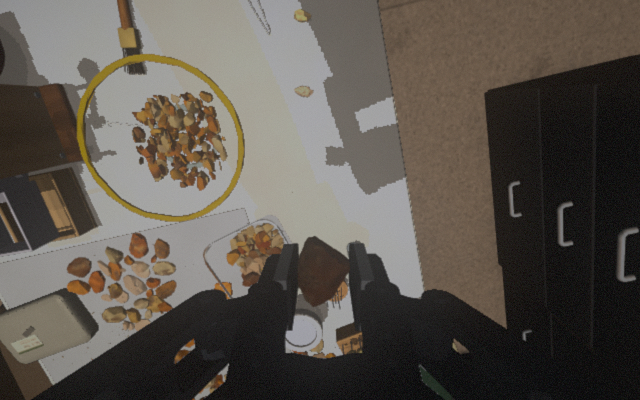

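The lump (322,270) is firmly held (24.6 mm). Carry it over the funnel at (0.487, −0.160).

```bash
python3 -m jog '[[[-1.8,-5.3,0],0,1],[[-1.8,-5.3,0],0,1],[[-1.8,-5.3,0],0,1],[[-1.8,-5.3,0],0,1],[[-1.8,-5.3,0],0,1],[[-1.8,-5.3,0],0,1],[[-1.6,-5.3,0],0,1],[[0,0,0],0,1]]'; python3 lev.py side8;python3 -c "
from h import *
snap('scene','scene8')
cv2.imwrite('pics/scene8c.png',cv2.imread('pics/scene8.png')[100:310,220:430].repeat(3,0).repeat(3,1)[:600])
s=snap('wrist','wrist8');print(r.state()['ee_pos'],r.state()['gripper_width'])"
```

```text
time_s: 9.55
ee_pos: [0.4845, -0.1624, 0.2963]
tcp_rot: [-1.307, -1.031, 1.035]
ft_force: [-0.8, -0.3, 0.0]
gripper_width: 0.0244
dark 116 [[0.4218, -0.0833, 0.1229], [0.4363, -0.0739, 0.2047], [0.4991, -0.0682, 0.2164]]
bar 117 angle -0.655637206654253
[ 0.48602315 -0.15913279  0.29744665] 0.024540950661660784
```

View pics/wrist8.png

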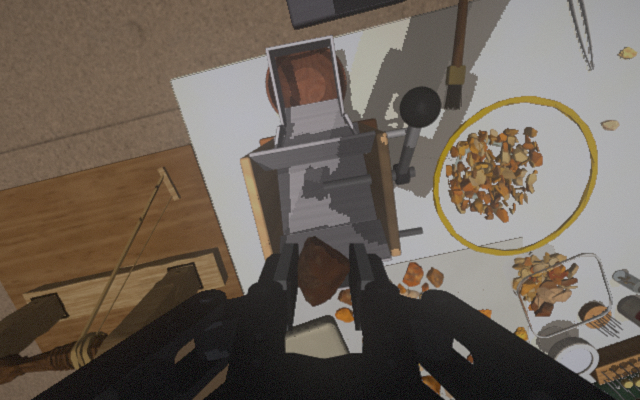

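View pics/scene8c.png

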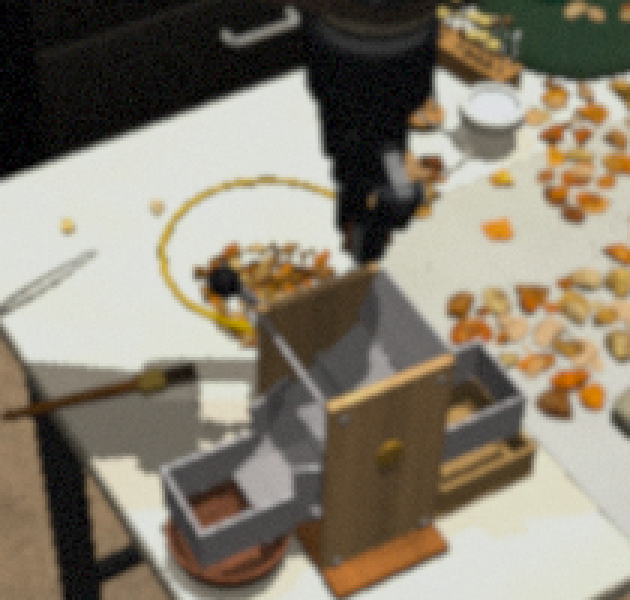

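Funnel is open toward the bowl-side spout. Square the jaws to the stand and descend to just above the rim, then release with a modest opening.

```bash
python3 -m jog '[[[0,0,-3],5,1],[[0,0,-3],5,1],[[0,0,-1.5],0,1],[[0,0,-0.4],0,1],[[0,0,0],0,1],[[0,0,0],0,1]]'; python3 -c "
from h import *
s=snap('wrist','wrist9');print(r.state()['ee_pos'],r.state()['gripper_width'])"
```

```text
time_s: 10.45
ee_pos: [0.4872, -0.1603, 0.2217]
tcp_rot: [-1.237, -1.169, 1.168]
ft_force: [0.4, -0.0, -0.2]
gripper_width: 0.0246
[ 0.4870623  -0.1603666   0.22161585] 0.02453285899999338
```

View pics/wrist9.png

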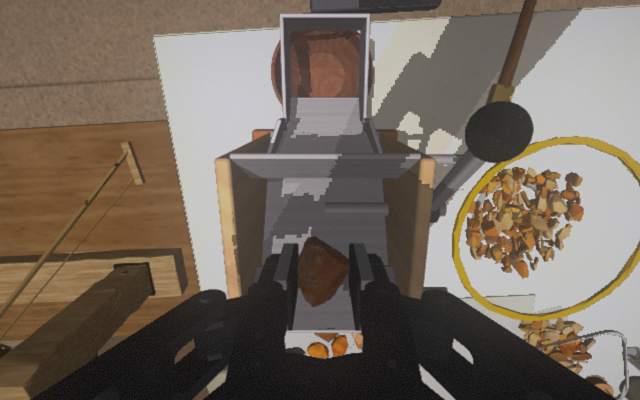

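Lump (322,270) is centred over the mouth, between cheeks at 230 and 420. Release.

```bash
python3 -m jog '[[[0,0,-0.4],0,1],[[0,0,0],0,0.1],[[0,0,0],0,0],[[0,0,0],0,0],[[0,0,0],0,0],[[0,0,0],0,0],[[0,0,0],0,0],[[0,0,0],0,0]]'; python3 -c "
from h import *
s=snap('wrist','wrist10');snap('scene','scene10')
print(r.state()['ee_pos'],r.state()['gripper_width'])"
```

```text
time_s: 11.5
ee_pos: [0.4864, -0.1601, 0.2163]
tcp_rot: [-1.235, -1.168, 1.168]
ft_force: [-0.2, -1.4, 0.3]
gripper_width: 0.0428
[ 0.48643725 -0.16005411  0.21630355] 0.042508514897083176
```

View pics/wrist10.png

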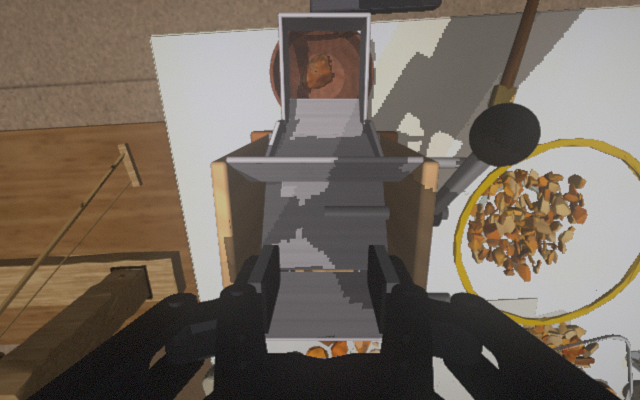

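The lump is in the bowl, at (320,70). Retreat straight up and check everything.

```bash
python3 -m jog '[[[0,0,3],0,0],[[0,0,5],0,0],[[0,0,5],0,0],[[0,0,0],0,0],[[0,0,0],0,0]]'; python3 lev.py side11; python3 - <<'E'
from h import *
s=snap('wrist','wrist11'); w=cloud(s)
h=cv2.cvtColor(s['img'],cv2.COLOR_RGB2HSV)
C=np.array([.387,-.155])
d=np.hypot(w[...,0]-C[0],w[...,1]-C[1])
q=(d<.05)&(w[...,2]<.06)&(w[...,2]>0.001)
p=w[q]; print('bowl region',p.min(0),p.max(0))
v,u=np.nonzero(q); print(u.min(),u.max(),v.min(),v.max())
u0,v0=u.min()-20,max(v.min()-20,0)
cv2.imwrite('pics/w11c.png',cv2.resize(s['img'][v0:v.max()+20,u0:u.max()+20][:,:,::-1],None,fx=5,fy=5)[:600,:800]); print(u0,v0,r.state()['ft_force'])
a=dict(np.load('pics/scene0.npz')); b=snap('scene','scene11')
for t in (a,b):
    W=cloud(t)[270:300,270:325]; m=(W[...,2]>.01)&(W[...,2]<.04); print('bowl wall pts',m.sum(),W[m].min(0).round(4),W[m].max(0).round(4),W[m].mean(0).round(4))
E
```

```text
time_s: 12.22
ee_pos: [0.4862, -0.16, 0.3458]
tcp_rot: [-1.234, -1.168, 1.168]
ft_force: [-0.5, -0.6, -0.4]
gripper_width: 0.0425
dark 117 [[0.4218, -0.0838, 0.1224], [0.436, -0.075, 0.2042], [0.4989, -0.068, 0.2166]]
bar 117 angle -0.6627031982439029
bowl region [ 0.34087637 -0.20144892  0.00291702] [ 0.41931308 -0.11093254  0.05998419]
286 357 46 113
266 26 [ 0.29518152 -0.52687961 -1.0111735 ]
bowl wall pts 355 [ 0.3425 -0.2036  0.01  ] [ 0.4539 -0.1216  0.0399] [ 0.3884 -0.1665  0.0225]
bowl wall pts 391 [ 0.3424 -0.2038  0.01  ] [ 0.4533 -0.121   0.04  ] [ 0.389  -0.1673  0.0213]
```

View pics/w11c.png

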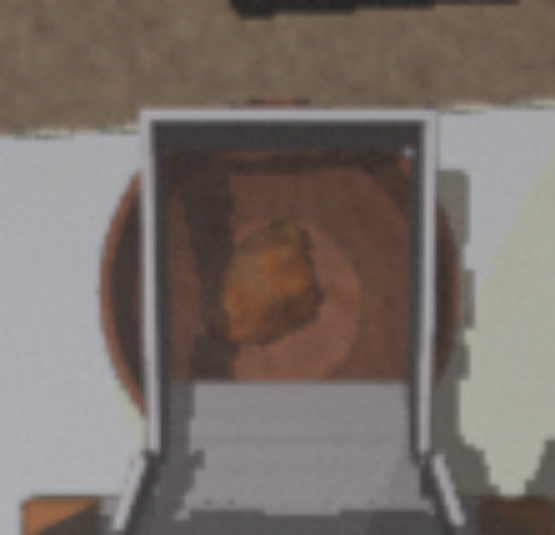

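View pics/side11.png

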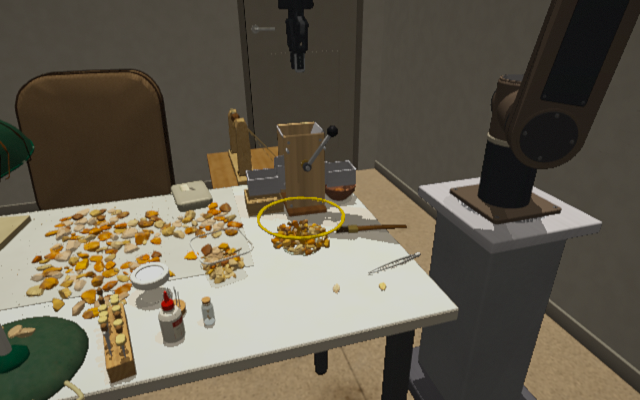

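The lump lies on the bowl's flat floor, about mid-bowl. One numeric check, then hand in.

```bash
python3 - <<'E'
from h import *
w=cloud(dict(np.load('pics/wrist11.npz'))); p=w[76:92,313:328].reshape(-1,3); m=np.nanmedian(p,0); print(m, np.hypot(*(m[:2]-[.387,-.155])))
print(r.state()['time_s'], r.state()['dq'].round(3)); 
if m[2]<.04 and np.hypot(*(m[:2]-[.387,-.155]))<.028: job_done(); print('handed in')
E
```

```text
[ 0.38313673 -0.15797705  0.02013267] 0.004877255016467787
12.375 [-0.002  0.001 -0.004  0.     0.002  0.   ]
the job is handed in; nothing more can be done
handed in
```

I swung the lever fully over to the bowl's side, which was the stand's −y end nearest the robot. Then I picked up the big lump and dropped it through the funnel into the bowl. I handed the job in at 12.4 s of the 51 s allowed.

Last checks, all from the camera images just before handing in:
- **Lump:** about 5 mm from the bowl's expected centre, with its surface about 20 mm above the table.
- **Bowl:** the visible wall measures within about 1 mm of where it was at the start, and it looks upright. I did not measure its tilt.
- **Lever:** it leans about −0.66 rad, which is at its stop within measuring error.
- **Robot:** the gripper is about 13 cm above where it released the lump, well clear of everything. The highest wrist force I read was about 9 N, while pushing the lever against its stop.

No check failed. My only disagreement was 2–4 mm between cameras on the lump's position before the grasp, which did not affect it. The hand-in itself gives no verdict.

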